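# Stow the chart desk for rough weather

### The arm

A 6-joint arm with a two-finger parallel gripper is mounted at the origin on the work surface. World frame = base frame: x ahead of the robot, y to its left, z up, the work surface at z = 0. Lengths are in m, angles in rad, forces in N, time in s.
With the tool pointing down it reaches from about 0.275 to 0.75 m from the base axis. Payload 10.2 kg.
Tool frame: the origin (TCP) lies on the centre line of the jaws, within the pads' length; the fingertips stand 19 mm ahead of it and the grasp point (between the pads) is the TCP; x points along the fingers, y is the direction in which the jaws open and shut, and the axes are right-handed (so a half turn about x gives the same grasp; the last joint's range is limited). The gripper opens to 88 mm and grips with 3 to 60 N. Pads are 18 mm wide; open, the fingers measure 123 mm over their backs; the gripper's body (75 mm by 187 mm) begins 45 mm behind the grasp point.
Start: joints at [-1.467, 0.313, 1.498, -0, 1.331, -0.223], TCP at [0.169, -0.497, 0.258] pointing down, gripper open.
Joint ranges: [-2.94, 2.94], [-0.97, 2.17], [0.19, 2.56], [-1.23, 4.37], [0.02, 3.11], [-2.88, 2.88]. Speed limits (rad/s): [2.39, 2.39, 3.01, 3.14, 3.14, 3.14].

### API

Orientations are given as [roll, pitch, yaw] about the fixed x, y, z axes, in that order (R = Rz(yaw) Ry(pitch) Rx(roll)).
In Python, from plant import status, camera, order gives the robot as it stands.
- The arm moves only by the shell command python3 -m handwheel 'ROWS'. ROWS is JSON, a list of rows, each a list of 3 entries, a list of its own where there are three numbers: the closure in counts, from 0 (fully open) to 255 (shut), then the shift along the world's x, y, z in cm, then the turn, a rotation vector about the world's x, y, z in rad. A call has exactly 8 rows; each row shifts and turns the commanded pose from where the row before left it; what a row does not reach is not made up. A row lasts 1/8 s, in which the tool goes at most 62.5 mm and 10.7 degrees, less where a joint would pass 70% of its speed; a pose out of reach is approached as far as the arm can. A call is refused whole if a number of a shift passes 6.25 or a number of a turn 0.188, either way. A call with a gripper value outside its range is refused whole. The fingers move at their own pace and stop on an object; the grip force is fixed at half the most. Time passes only in rows, so rows that do not move let the fingers close, or fill a call up. It gives the time, the measured TCP pose, the force and the opening at its end, in the units of the state.
- status.get_state(): the state, without advancing time (a new reading comes with each control period).
- camera(name): name is "scene" or "top"; returns a dict with "img" (384x512x3 uint8, red, green, blue), "range_z" (384x512 float32, m along the optical axis (not along the pixel's ray), 0 where there is no reading), "fx", "fy", "cx", "cy" (pixels), "k1" (the pictures are not rectified: a ray, as slopes to the right and down, at radius r is drawn at 1 + k1 r^2 times it, then the intrinsics apply), "cam_to_world" (4x4, takes a point from camera to world coordinates). Camera axes: x right, y up, looking along -z (the intrinsics and any distortion apply to the point x, -y, -z); pixel columns grow to the right and rows downward; lengths in m; the calibration is good to about 2 mm. A picture is of the moment at which its call begins.
- order.close_job(): hands the job in, once; it reports no verdict.
The state is a dict: "t": time; "joints": joint angles; "dq": joint speeds; "tau": joint torques, N m; "eef_pos": TCP position; "tcp_rot": TCP orientation; "contact_force": force on the tool from outside, world axes, zero at the start; "moment": the same for the moment, N m; "finger_gap": finger opening in m.
Only numpy, scipy, OpenCV 4.12 (cv2) and the standard library are available. Lean on these libraries where they do the work, as an engineer would, in place of code of your own. Each camera call takes 0.05 s, during which the arm holds its last target.

### The job

Rough weather is coming: stow the radio, the stapler, the computer mouse and the steel cup, each in the wooden-rimmed holder on the desk whose outline matches it. Each must lie inside its rim, flat on the rubber pad and along its holder; the radio lies on its back as it is now with its aerial out through the notch, and the cup stands upright.

Things in the scene. Friction and masses are not known exactly. Their poses are not given: they have to be found in the camera images.
- radio_center (a point): Hand-held two-way radio, black, lying on its back on the desk: block 110 x 52 x 34 mm (x, y, z) with a stub aerial, 11 mm thick and 50 mm long, sticking out of its +x end (13 mm to the +y side of the middle). This point is the centre of the 110 mm block, 17 mm above its underside. x runs along the block towards the aerial, z up. About 0.3 kg.
- radio_display (a point): Middle of the small greenish display on the radio's upper face, 27 mm from the block's centre towards the aerial; same axes as the radio.
- stapler_center (a point): Desk stapler, dark and bright steel, upright on its base: a bar 116 x 30 x 45 mm (x, y, z), flat parallel sides. This point is its centre, 22.5 mm above its underside; x along its length, z up. About 0.22 kg.
- mouse_center (a point): Wireless computer mouse, black, with round ends: 96 x 56 x 34 mm (x, y, z), sides upright to 22 mm above its underside and rounded off above that, so grip it low. This point is its centre, 17 mm above its underside; x along its length, z up. About 0.11 kg.
- cup_center (a point): Open cylindrical steel cup without handle, standing mouth up: 56 mm outside diameter, 74 mm tall, 3 mm wall. This point is on its axis, 37 mm above its underside; z up. About 0.14 kg.
- radio_holder: Holder for the radio: a rectangle, clear inside 130 x 72 mm (x, y). Fixed; origin at the centre of its underside, on the desk. Rubber pad, top 3 mm above the desk; wooden rim 8 mm wide, top 12 mm above the desk. Rim on both short ends, turning 30 mm round each corner, the middle 70 mm of each long side is open for fingers. 40 mm wide notch for the aerial in the middle of the +x end. x along its length, z up.
- stapler_holder: Holder for the stapler: a narrow rectangle, clear inside 136 x 50 mm (x, y). Fixed; origin at the centre of its underside, on the desk. Rubber pad, top 3 mm above the desk; wooden rim 8 mm wide, top 12 mm above the desk. Rim on both short ends, turning 32 mm round each corner, the middle 72 mm of each long side is open for fingers. x along its length, z up.
- mouse_holder: Holder for the mouse: an oval with two half-round ends, clear inside 116 x 76 mm (x, y). Fixed; origin at the centre of its underside, on the desk. Rubber pad, top 3 mm above the desk; wooden rim 8 mm wide, top 12 mm above the desk. The rim follows the two round ends, about the middle 70 mm of each long side is open for fingers. x along its length, z up.
- cup_holder: Holder for the cup: a circle, 76 mm clear inside diameter. Fixed; origin at the centre of its underside, on the desk. Rubber pad, top 3 mm above the desk; wooden rim 8 mm wide, top 12 mm above the desk. The rim is two arcs (towards +x and -x) with a gap of about 32 mm between them towards +y and -y. z up.
Not all that is in view belongs to the job. There is more than one size of the part that bears cup_center; the job needs the largest. What is shaped like the part that bears stapler_center but orange is not meant.

How it is judged:
At the end, for the whole second after the job is handed in: Radio, stapler, mouse and cup are each within 15 mm of the centre of their own holder, resting on its pad (height within 4 mm, tilt under 0.08 rad), at rest; all but the cup lie along the holder within 0.35 rad; the aerial points out at the notch end (horizontal distance between radio_center and radio_holder below 0.015 m and z of radio_center in the frame of radio_holder between 0.016 and 0.024 m and angle between each of radio_center, stapler_center, mouse_center, cup_center's own z axis and vertical below 0.08 rad and linear speed of each of radio, stapler, mouse, cup below 0.02 m/s and angle between the x axis of radio_center and the x axis of radio_holder, either way round below 0.35 rad and horizontal distance between stapler_center and stapler_holder below 0.015 m and z of stapler_center in the frame of stapler_holder between 0.0215 and 0.0295 m and angle between the x axis of stapler_center and the x axis of stapler_holder, either way round below 0.35 rad and horizontal distance between mouse_center and mouse_holder below 0.015 m and z of mouse_center in the frame of mouse_holder between 0.016 and 0.024 m and angle between the x axis of mouse_center and the x axis of mouse_holder, either way round below 0.35 rad and horizontal distance between cup_center and cup_holder below 0.015 m and z of cup_center in the frame of cup_holder between 0.036 and 0.044 m and x of radio_display in the frame of radio_holder above 0.005 m); the robot touches nothing.
It also fails if it takes over 112 s, if anything falls off the work surface, if the arm or the gripper's body presses on something with over 40 N, if the wrist force passes 120 N, or if a joint passes its speed limit or range.

## Working session

There is one attempt and no reset: what is moved stays moved. The work goes in short steps, Python scripts to look and compute and a shell command to move; the robot and the scene stay as the last step left them, time stands still between calls to the robot, and variables do not carry over. Pictures are saved under pics/ and viewed, and the job is handed in when it is done.

```bash
ls; mkdir -p pics
python3 - <<'E'
from plant import status, camera, order
import cv2
s=status.get_state(); print(s)
for n in("scene","top"):
    c=camera(n); cv2.imwrite(f"pics/{n}0.png",cv2.resize(c["img"][:,:,::-1],(800,600)))
    print(n,c["fx"],c["fy"],c["cx"],c["cy"],c["k1"],c["cam_to_world"])
E
```

```text
pics
{'t': 0.0, 'joints': array([-1.46738979e+00,  3.13460109e-01,  1.49842673e+00, -4.56068564e-05,
        1.33099735e+00, -2.23367832e-01]), 'dq': array([-0.00110413, -0.00173786,  0.00050845, -0.00010821, -0.00146026,
       -0.00051901]), 'tau': array([-2.24398121e-06, -4.02207792e+01, -2.52270412e+01,  6.94702053e-02,
        3.52400634e-02, -1.37711395e-04]), 'eef_pos': array([ 0.16849085, -0.49699473,  0.25715978]), 'tcp_rot': array([-1.75988687,  1.56950403,  1.70849102]), 'contact_force': array([-0.03215907,  0.58549664,  0.28599901]), 'moment': array([-0.05183053, -0.01442271, -0.01200783]), 'finger_gap': 0.087979972253975}
scene 434.1728327469582 434.1728327469582 252.9351150402374 192.92731108463545 -0.04722089028800055 [[ 0.74202907 -0.51092158  0.43399539  1.0610644 ]
 [ 0.67021198  0.57936046 -0.46385058 -0.57437266]
 [-0.0144485   0.63505952  0.77232807  0.92603603]
 [ 0.          0.          0.          1.        ]]
top 490.06946624106 490.06946624106 259.30591614379915 195.01012618684132 -0.06452534878872467 [[-0.00588448  0.99516936 -0.09799657  0.40737622]
 [-0.99996863 -0.00637569 -0.00470009 -0.05992889]
 [-0.00530218  0.09796584  0.99517565  1.55906986]
 [ 0.          0.          0.          1.        ]]
```

View pics/scene0.png

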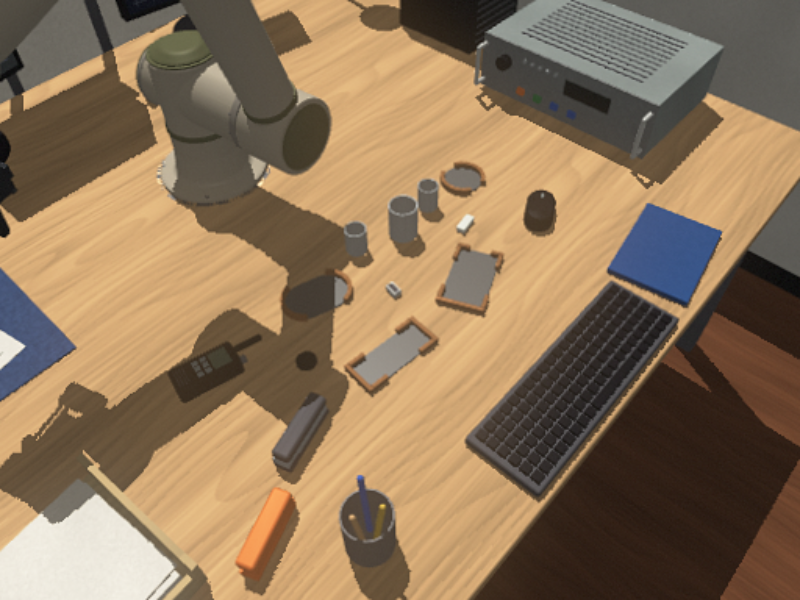

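View pics/top0.png

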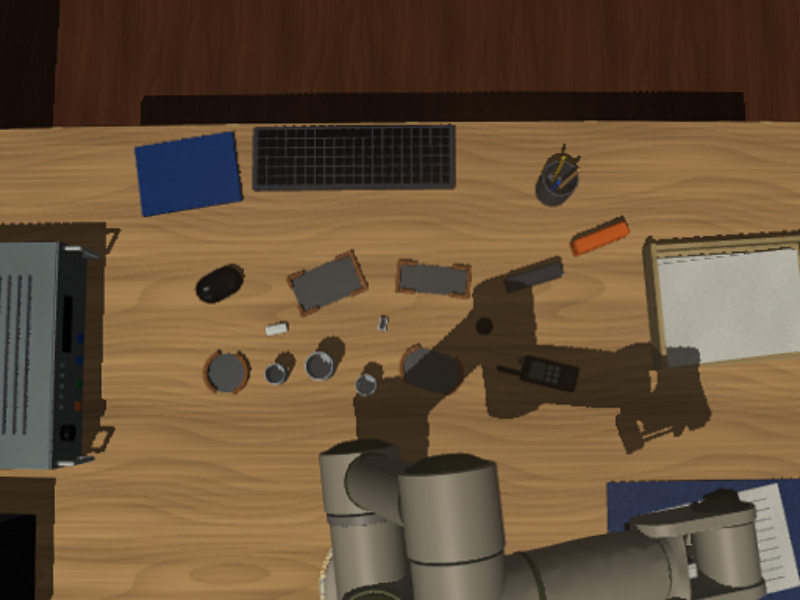

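The top view shows these candidates (800x600 pixels). Cups: (275,373), (320,365) and (366,383), with the middle one looking largest; the pen pot is at (557,180). Staplers: dark at (533,275), orange at (600,236) excluded. Mouse: (220,284), with the black disc at (484,326) as a possible confusion. Radio: (540,372). Holders: radio (328,283), stapler (433,280), mouse (432,370), cup (227,372). Next: close crops and measurements.

```bash
cat > h.py <<'E'
import numpy as np, cv2
from plant import status, camera, order
def pts(c):
    """world point for each pixel from range"""
    H,W=c["range_z"].shape
    u,v=np.meshgrid(np.arange(W),np.arange(H))
    K=np.array([[c["fx"],0,c["cx"]],[0,c["fy"],c["cy"]],[0,0,1]])
    s=cv2.undistortPoints(np.stack([u,v],-1).reshape(-1,1,2).astype(np.float64),K,np.array([c["k1"],0,0,0.])).reshape(H,W,2)
    d=c["range_z"].astype(float)
    P=np.stack([s[...,0]*d,-s[...,1]*d,-d],-1)
    M=np.array(c["cam_to_world"])
    D=np.stack([s[...,0],-s[...,1],-np.ones((H,W))],-1)@M[:3,:3].T
    return P@M[:3,:3].T+M[:3,3], D, M[:3,3], d
def onplane(D,o,z):
    return o+D*((z-o[2])/D[...,2])[...,None]
def rect(p):
    (cx,cy),(w,h),a=cv2.minAreaRect(p[:,:2].astype(np.float32)*1000)
    if w<h: w,h,a=h,w,a+90
    return round(cx/1000,4),round(cy/1000,4),round(w),round(h),round((a+90)%180-90,1)
E
python3 - <<'E'
from h import *
c=camera("top"); P,D,o,d=pts(c)
np.savez("top.npz",img=c["img"],P=P,D=D,o=o)
im=c["img"][:,:,::-1]
cv2.imwrite("pics/crop1.png",cv2.resize(im[140:265,120:250],(800,770))[:600*1])
crop=im[140:265,120:385]; cv2.imwrite("pics/crop1.png",cv2.resize(crop,None,fx=3,fy=3,interpolation=cv2.INTER_CUBIC))
c2=camera("scene");P2,D2,o2,_=pts(c2)
np.savez("scene.npz",img=c2["img"],P=P2,D=D2,o=o2)
cv2.imwrite("pics/crop2.png",cv2.resize(c2["img"][95:320,100:350,::-1],None,fx=2.6,fy=2.6,interpolation=cv2.INTER_CUBIC))
# noise
print(P[230:240,90:110,2].mean(),P[230:240,90:110,2].std(),(d==0).sum())
for n,(u,v) in dict(radio=(540,372),stap=(533,275),mouse=(220,284),cup=(320,355),rh=(328,283),sh=(433,280),mh=(432,370),ch=(227,372),disc=(484,326)).items():
    print(n,P[int(v*.64),int(u*.64)].round(4))
for Q in (P,P2):
  z=Q[...,2]; m=((z>.016)&(z<.09)&(Q[...,0]>.25)&(Q[...,0]<.7)&(abs(Q[...,1]+.05)<.5)).astype(np.uint8)
  n,l,st,ce=cv2.connectedComponentsWithStats(m)
  for i in range(1,n):
    if st[i,4]>25:
        q=Q[l==i]; print(ce[i].round()/.64,st[i,4],rect(q),'ztop',np.percentile(q[:,2],[50,95,99]).round(4))
E
```

```text
0.0004964149945925656 0.003352293808448016 853
radio [ 0.4217 -0.3182  0.033 ]
stap [ 0.6145 -0.308   0.0447]
mouse [0.6049 0.3243 0.0294]
cup [0.4594 0.1229 0.0091]
rh [0.6067 0.1083 0.0032]
sh [ 0.6119 -0.1096  0.0018]
mh [ 0.4299 -0.1048 -0.0008]
ch [ 0.4256  0.3131 -0.0029]
disc [ 0.5173 -0.2095  0.013 ]
[593.75  240.625] 274 (0.691, -0.4455, 113, 31, -68.9) ztop [0.0432 0.05   0.0524]
[651.5625 273.4375] 234 (0.6074, -0.5468, 134, 9, 1.5) ztop [0.0456 0.0638 0.0663]
[534.375  276.5625] 363 (0.6127, -0.3124, 118, 30, -73.7) ztop [0.0439 0.0497 0.0531]
[217.1875 284.375 ] 469 (0.6017, 0.3295, 95, 58, -64.0) ztop [0.0311 0.0378 0.0399]
[318.75  365.625] 127 (0.4385, 0.1155, 55, 53, -89.6) ztop [0.0667 0.0772 0.0811]
[545.3125 371.875 ] 653 (0.4262, -0.3152, 158, 52, 75.8) ztop [0.0331 0.0399 0.0427]
[275.    371.875] 79 (0.4233, 0.205, 40, 40, 22.3) ztop [0.0451 0.0593 0.0616]
[364.0625 382.8125] 46 (0.4015, 0.0264, 41, 39, -44.9) ztop [0.0536 0.0593 0.0617]
[409.375  207.8125] 678 (0.4283, 0.1557, 142, 56, -76.8) ztop [0.0477 0.075  0.0782]
[539.0625 207.8125] 397 (0.6072, 0.3247, 93, 56, -63.1) ztop [0.0321 0.0371 0.0386]
[354.6875 235.9375] 257 (0.4003, 0.0265, 43, 41, -79.1) ztop [0.0408 0.057  0.0582]
[207.8125 367.1875] 1030 (0.427, -0.3155, 161, 54, 75.0) ztop [0.0344 0.0378 0.0394]
[300.     429.6875] 775 (0.6155, -0.312, 116, 31, -74.0) ztop [0.0448 0.0482 0.0495]
[270.3125 514.0625] 511 (0.6909, -0.4462, 110, 31, -72.0) ztop [0.0449 0.0477 0.0487]
[178.125 550.   ] 185 (0.6089, -0.5481, 135, 9, 2.4) ztop [0.0599 0.0628 0.0641]
```

```bash
ls pics
```

```text
crop1.png
crop2.png
scene0.png
top0.png
```

View pics/crop1.png

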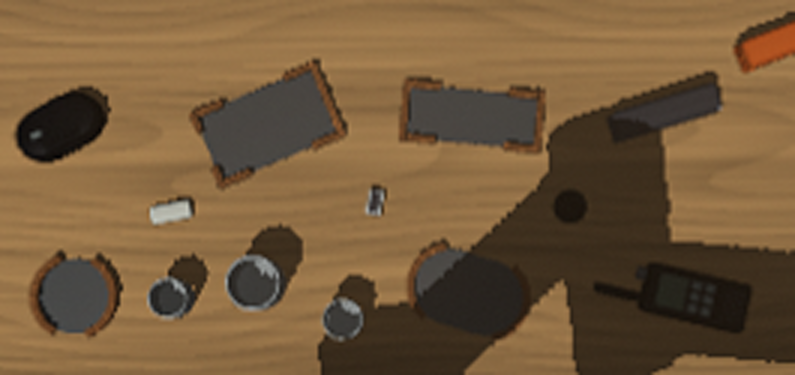

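View pics/crop2.png

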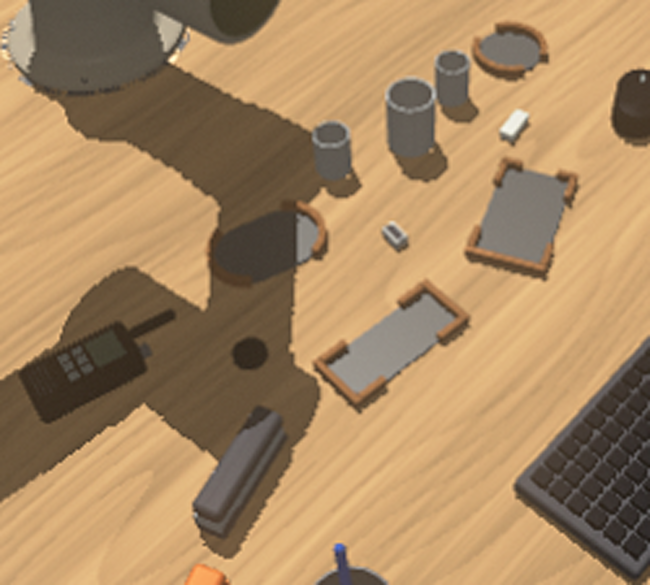

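```bash
cat > m.py <<'E'
from h import *
for n in("top","scene"):
    f=np.load(n+".npz"); im=f["img"];D=f["D"];o=f["o"]
    hsv=cv2.cvtColor(im,cv2.COLOR_RGB2HSV)
    Q=onplane(D,o,.003)
    if n=="top": print([hsv[int(v*.64),int(u*.64)].tolist() for u,v in((328,283),(433,280),(415,360),(440,378),(227,372),(300,500),(480,360))])
    box=(Q[...,0]>.33)&(Q[...,0]<.72)&(abs(Q[...,1]-.1)<.3)
    m=((hsv[...,1]<70)&box).astype(np.uint8)
    m=cv2.morphologyEx(m,cv2.MORPH_OPEN,np.ones((3,3)))
    cv2.imwrite(f"pics/mask_{n}.png",m*255)
    k,l,st,ce=cv2.connectedComponentsWithStats(m)
    for i in range(1,k):
        if st[i,4]>200:
            q=Q[l==i]; mm=(l==i).astype(np.uint8)
            print(n,ce[i].round(),st[i,4],rect(q),'mean',q.mean(0).round(4))
E
python3 m.py
```

```text
[[15, 28, 74], [15, 28, 74], [21, 23, 76], [17, 57, 40], [30, 4, 72], [17, 132, 151], [15, 127, 62]]
top [208. 181.] 927 (0.6055, 0.1112, 132, 78, -67.6) mean [0.6059 0.1105 0.003 ]
top [277. 178.] 669 (0.6135, -0.109, 134, 55, 84.4) mean [ 0.6137 -0.1092  0.003 ]
top [276. 237.] 690 (0.4269, -0.103, 113, 76, 72.5) mean [ 0.4263 -0.104   0.003 ]
top [204. 234.] 294 (0.4375, 0.122, 60, 57, -89.9) mean [0.438  0.1225 0.003 ]
top [144. 238.] 433 (0.4241, 0.315, 73, 71, -0.1) mean [0.4248 0.3147 0.003 ]
scene [296. 113.] 232 (0.4216, 0.3194, 68, 63, 37.6) mean [0.4237 0.3199 0.003 ]
scene [263. 134.] 757 (0.4003, 0.1801, 190, 92, -76.1) mean [0.4072 0.1756 0.003 ]
scene [227. 152.] 285 (0.3785, 0.0453, 89, 43, -46.3) mean [0.3791 0.0465 0.003 ]
scene [301. 177.] 859 (0.6047, 0.1152, 124, 79, -67.8) mean [0.6053 0.113  0.003 ]
scene [199. 190.] 529 (0.4194, -0.1118, 90, 78, -44.5) mean [ 0.4225 -0.1092  0.003 ]
scene [251. 227.] 833 (0.6145, -0.1057, 133, 58, 83.6) mean [ 0.6135 -0.1075  0.003 ]
```

Run:
```python
from h import *
from scipy.spatial.transform import Rotation as R
s=status.get_state(); M=R.from_euler('xyz',s["tcp_rot"]).as_matrix(); print(M.round(3)); print("jaw yaw deg",np.degrees(np.arctan2(M[1,1],M[0,1])))
for n in("top","scene"):
    f=np.load(n+".npz"); P=f["P"]; z=P[...,2]
    a=np.radians(75.4); e=np.array([np.cos(a),np.sin(a)]); g=np.array([-e[1],e[0]])
    m=(z>.012)&(z<.06)&(np.hypot(P[...,0]-.4266,P[...,1]+.3153)<.1)
    q=P[m][:,:2]-[.4266,-.3153]; x=q@e;y=q@g
    for k in np.arange(-.09,.09,.01):
        w=(x>=k)&(x<k+.01)
        if w.sum(): print(n,round(k,3),w.sum(),(y[w].min()*1000).round(),(y[w].max()*1000).round())
# raw pixel-based at z=.034
f=np.load("top.npz");Q=onplane(f["D"],f["o"],.034)
for u,v in((655,262),(750,284),(737,330),(640,305)):
    print(Q[round(140+v/3),round(120+u/3)].round(4))
```

```text
[[-0.     0.321 -0.947]
 [ 0.001 -0.947 -0.321]
 [-1.    -0.001 -0.   ]]
jaw yaw deg -71.27365936368807
top -0.08 43 -26.0 26.0
top -0.07 54 -25.0 26.0
top -0.06 55 -26.0 26.0
top -0.05 56 -26.0 26.0
top -0.04 53 -26.0 26.0
top -0.03 52 -25.0 25.0
top -0.02 54 -25.0 26.0
top -0.01 51 -24.0 26.0
top -0.0 57 -26.0 26.0
top 0.01 53 -25.0 26.0
top 0.02 62 -25.0 26.0
top 0.03 26 -19.0 17.0
top 0.04 11 9.0 19.0
top 0.05 14 8.0 51.0
top 0.06 10 9.0 19.0
top 0.07 10 10.0 18.0
scene -0.09 4 8.0 19.0
scene -0.08 88 -26.0 25.0
scene -0.07 90 -27.0 27.0
scene -0.06 92 -27.0 26.0
scene -0.05 89 -27.0 26.0
scene -0.04 89 -27.0 27.0
scene -0.03 88 -26.0 27.0
scene -0.02 90 -26.0 26.0
scene -0.01 84 -26.0 27.0
scene -0.0 88 -26.0 27.0
scene 0.01 84 -27.0 26.0
scene 0.02 81 -25.0 25.0
scene 0.03 35 -21.0 16.0
scene 0.04 17 -14.0 18.0
scene 0.05 17 8.0 18.0
scene 0.06 16 9.0 17.0
scene 0.07 14 9.0 18.0
scene 0.08 1 12.0 12.0
[ 0.456  -0.2969  0.034 ]
[ 0.4304 -0.3962  0.034 ]
[ 0.3841 -0.3826  0.034 ]
[ 0.4096 -0.2804  0.034 ]
```

Radio block centre is at about (0.420, -0.339) with the aerial yaw at 75.4°. The largest cup is the 56 mm one at crop1 (252,283). The notch is on the radio holder's +y end. I'll start with the radio.

```bash
python3 -m handwheel '[[0,[3.14,1.98,-1.7],[0,0,0.124]],[0,[3.14,1.98,-1.7],[0,0,0.124]],[0,[3.14,1.98,-1.7],[0,0,0.124]],[0,[3.14,1.98,-1.7],[0,0,0.124]],[0,[3.14,1.98,-1.7],[0,0,0.124]],[0,[3.14,1.98,-1.7],[0,0,0.124]],[0,[3.14,1.98,-1.7],[0,0,0.124]],[0,[3.14,1.98,-1.7],[0,0,0.124]]]'
cat > st.py <<'E'
from h import *
from scipy.spatial.transform import Rotation as R
s=status.get_state(); M=R.from_euler('xyz',s["tcp_rot"]).as_matrix()
print("t",round(s["t"],2),"pos",s["eef_pos"].round(4),"jaw yaw",np.degrees(np.arctan2(M[1,1],M[0,1])).round(2),"tilt",np.degrees(np.arccos(-M[2,0])).round(2),"gap",round(s["finger_gap"],4),"F",s["contact_force"].round(1))
E
python3 st.py
```

```text
t: 1.2
eef_pos: [0.4207, -0.3381, 0.1211]
tcp_rot: [-2.027, 1.571, 2.437]
contact_force: [0.0, -1.1, -0.2]
finger_gap: 0.0882
t 1.2 pos [ 0.4207 -0.3381  0.1211] jaw yaw -14.21 tilt 0.01 gap 0.0882 F [ 0.  -1.1 -0.2]
```

```bash
python3 -m handwheel '[[0,[0,-0.1,-2.0],[0,0,0]],[0,[0,0,-2.0],[0,0,0]],[0,[0,0,-2.0],[0,0,0]],[0,[0,0,-1.8],[0,0,0]],[0,[0,0,-1.2],[0,0,0]],[0,[0,0,-0.6],[0,0,0]],[0,[0,0,0],[0,0,0]],[0,[0,0,0],[0,0,0]]]'
python3 -m handwheel '[[255,[0,0,0],[0,0,0]],[255,[0,0,0],[0,0,0]],[255,[0,0,0],[0,0,0]],[255,[0,0,0],[0,0,0]],[255,[0,0,0],[0,0,0]],[255,[0,0,0],[0,0,0]],[255,[0,0,0],[0,0,0]],[255,[0,0,0],[0,0,0]]]'
python3 st.py
```

```text
t: 2.2
eef_pos: [0.4199, -0.3401, 0.0263]
tcp_rot: [0.9, 1.57, -0.923]
contact_force: [0.2, -0.0, -0.2]
finger_gap: 0.0883
t: 3.2
eef_pos: [0.4196, -0.3398, 0.0257]
tcp_rot: [-1.97, 1.571, 2.49]
contact_force: [-1.2, 1.0, 2.2]
finger_gap: 0.0517
t 3.2 pos [ 0.4196 -0.3398  0.0257] jaw yaw -14.43 tilt 0.02 gap 0.0517 F [-1.2  1.   2.2]
```

```bash
python3 -m handwheel '[[255,[0,0,3],[0,0,0]],[255,[0,0,3],[0,0,0]],[255,[0.85,2.05,3],[0,0,0.03]],[255,[1.68,4.1,0],[0,0,0.0585]],[255,[1.68,4.1,0],[0,0,0.0585]],[255,[1.68,4.1,0],[0,0,0.0585]],[255,[1.68,4.1,0],[0,0,0.0585]],[255,[1.68,4.1,0],[0,0,0.0585]]]'
python3 -m handwheel '[[255,[1.68,4.1,0],[0,0,0.0585]],[255,[1.68,4.1,0],[0,0,0.0585]],[255,[1.68,4.1,0],[0,0,0.0585]],[255,[1.68,4.1,0],[0,0,0.0585]],[255,[1.68,4.1,0],[0,0,0.0585]],[255,[0.85,2.05,0],[0,0,0.028]],[255,[0,0,0],[0,0,0]],[255,[0,0,0],[0,0,0]]]'
python3 st.py
python3 - <<'E'
from h import *
c=camera("top"); cv2.imwrite("pics/r1.png",cv2.resize(c["img"][110:290,90:370,::-1],None,fx=2.8,fy=2.8))
c=camera("scene"); cv2.imwrite("pics/r2.png",cv2.resize(c["img"][20:270,180:400,::-1],None,fx=2.4,fy=2.4))
E
```

```text
t: 4.2
eef_pos: [0.5125, -0.1128, 0.1153]
tcp_rot: [-2.506, 1.57, 2.278]
contact_force: [0.4, -0.2, -3.6]
finger_gap: 0.0517
t: 5.2
eef_pos: [0.6044, 0.1105, 0.1153]
tcp_rot: [-1.798, 1.57, -2.978]
contact_force: [0.0, -0.7, -2.7]
finger_gap: 0.0518
t 5.2 pos [0.6044 0.1105 0.1153] jaw yaw 22.35 tilt 0.06 gap 0.0518 F [ 0.  -0.7 -2.7]
```

View pics/r2.png

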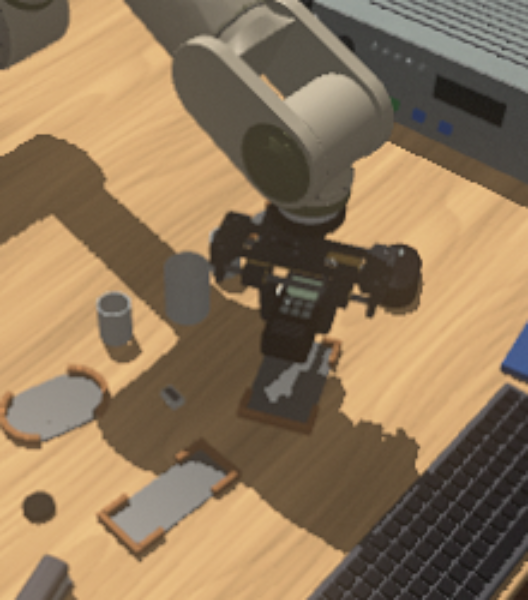

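```bash
python3 -m handwheel '[[255,[0.05,0.05,-2],[0,0,0]],[255,[0,0,-2],[0,0,0]],[255,[0,0,-2],[0,0,0]],[255,[0,0,-1.3],[0,0,0]],[255,[0,0,-0.7],[0,0,0]],[255,[0,0,-0.4],[0,0,0]],[255,[0,0,-0.2],[0,0,0]],[255,[0,0,0],[0,0,0]]]'
python3 st.py
```

```text
t: 6.3
eef_pos: [0.6054, 0.1117, 0.03]
tcp_rot: [1.154, 1.57, -0.026]
contact_force: [0.3, 0.0, -2.6]
finger_gap: 0.0517
t 6.3 pos [0.6054 0.1117 0.03  ] jaw yaw 22.4 tilt 0.03 gap 0.0517 F [ 0.3  0.  -2.6]
```

```bash
python3 -m handwheel '[[255,[0,0,-0.1],[0,0,0]],[0,[0,0,0],[0,0,0]],[0,[0,0,0],[0,0,0]],[0,[0,0,0],[0,0,0]],[0,[0,0,0],[0,0,0]],[0,[0,0,2],[0,0,0]],[0,[0,0,3],[0,0,0]],[0,[0,0,3],[0,0,0]]]'
python3 -m handwheel '[[0,[0,3,1],[0,0,0.01]],[0,[0,3,0],[0,0,0.01]],[0,[0,3,0],[0,0,0.01]],[0,[0,3,0],[0,0,0.01]],[0,[0,0,0],[0,0,0.01]],[0,[0,0,0],[0,0,0.01]],[0,[0,0,0],[0,0,0.01]],[0,[0,0,0],[0,0,0]]]'
python3 st.py
cat > look.py <<'E'
from h import *
import sys
c=camera("top"); P,D,o,d=pts(c); np.savez("top.npz",img=c["img"],P=P,D=D,o=o)
c2=camera("scene"); P2,D2,o2,d=pts(c2); np.savez("scene.npz",img=c2["img"],P=P2,D=D2,o=o2)
k=sys.argv[1]
cv2.imwrite(f"pics/{k}t.png",cv2.resize(c["img"][110:290,90:370,::-1],None,fx=2.8,fy=2.8))
cv2.imwrite(f"pics/{k}s.png",cv2.resize(c2["img"][60:310,100:400,::-1],None,fx=2.4,fy=2.4))
E
python3 look.py a; python3 m.py
```

```text
t: 7.3
eef_pos: [0.6054, 0.1117, 0.1111]
tcp_rot: [1.158, 1.57, -0.022]
contact_force: [-0.7, 0.4, 0.1]
finger_gap: 0.0879
t: 8.3
eef_pos: [0.6054, 0.231, 0.1189]
tcp_rot: [1.067, 1.571, -0.044]
contact_force: [0.1, 0.4, 0.0]
finger_gap: 0.0884
t 8.3 pos [0.6054 0.231  0.1189] jaw yaw 26.37 tilt 0.01 gap 0.0884 F [0.1 0.4 0. ]
[[13, 81, 22], [19, 28, 73], [20, 20, 76], [19, 26, 80], [19, 52, 94], [26, 94, 19], [17, 131, 158]]
top [148. 208.] 6166 (0.5246, 0.294, 394, 205, 2.4) mean [0.5221 0.3029 0.003 ]
top [277. 178.] 668 (0.6135, -0.109, 134, 55, 84.4) mean [ 0.6137 -0.1091  0.003 ]
top [276. 237.] 750 (0.4274, -0.1038, 114, 77, 73.0) mean [ 0.4273 -0.1038  0.003 ]
top [204. 234.] 293 (0.4391, 0.122, 61, 54, 89.7) mean [0.4385 0.1222 0.003 ]
scene [295. 114.] 201 (0.4252, 0.3158, 75, 57, -13.8) mean [0.4225 0.3164 0.003 ]
scene [263. 135.] 756 (0.407, 0.1781, 178, 97, -50.1) mean [0.4081 0.1739 0.003 ]
scene [227. 152.] 282 (0.3772, 0.0467, 93, 43, -46.3) mean [0.3789 0.0474 0.003 ]
scene [203. 189.] 749 (0.4281, -0.1013, 114, 81, 72.3) mean [ 0.4275 -0.1019  0.003 ]
scene [251. 227.] 830 (0.6145, -0.1057, 133, 58, 83.6) mean [ 0.6135 -0.1073  0.003 ]
```

View pics/at.png

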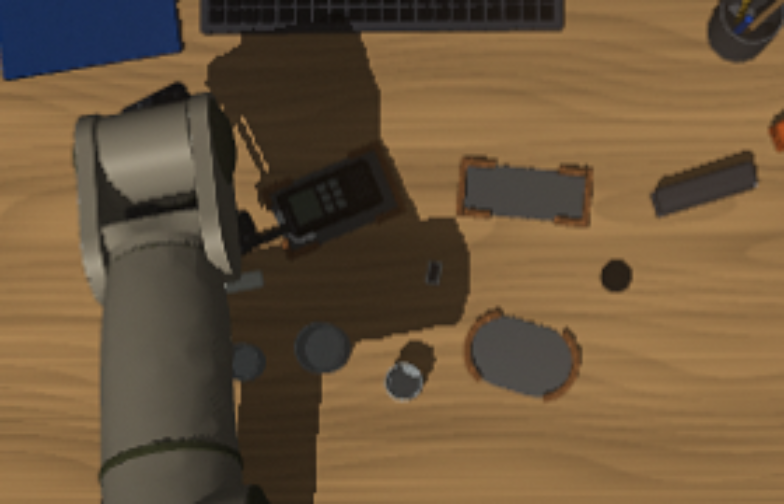

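View pics/as.png

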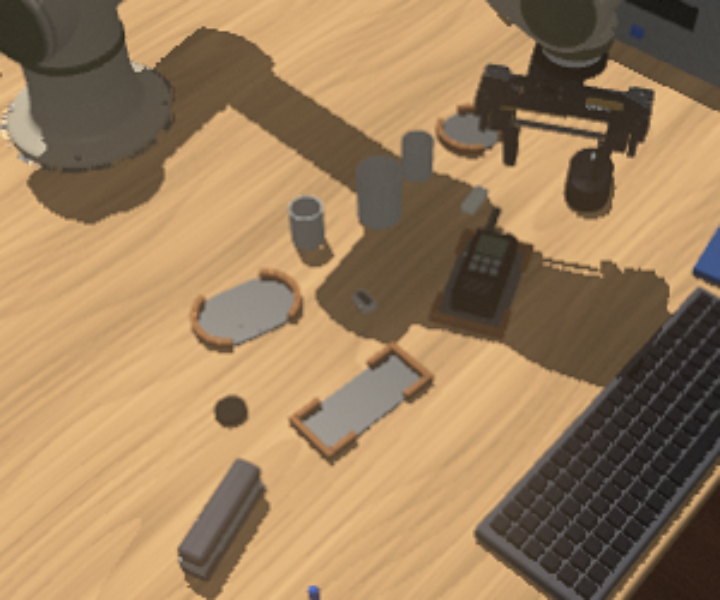

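Radio is in its rim at crop (335,200), aerial out through the notch. On to the mouse.

```bash
python3 -m handwheel '[[0,[0,3.2,0],[0,0,0]],[0,[0,3.2,0],[0,0,0]],[0,[-0.1,3.2,0],[0,0,0]],[0,[0,0,-2],[0,0,0]],[0,[0,0,-2],[0,0,0]],[0,[0,0,-2],[0,0,0]],[0,[0,0,-1.8],[0,0,0]],[0,[0,0,-1],[0,0,0]]]'
python3 st.py
python3 -m handwheel '[[0,[0,0,-0.6],[0,0,0]],[0,[0,0,-0.2],[0,0,0]],[0,[0,0,0],[0,0,0]],[255,[0,0,0],[0,0,0]],[255,[0,0,0],[0,0,0]],[255,[0,0,0],[0,0,0]],[255,[0,0,0],[0,0,0]],[255,[0,0,0],[0,0,0]]]'
python3 st.py
```

```text
t: 9.4
eef_pos: [0.604, 0.3272, 0.0291]
tcp_rot: [-1.687, 1.569, -2.797]
contact_force: [0.1, -0.4, 0.0]
finger_gap: 0.0882
t 9.4 pos [0.604  0.3272 0.0291] jaw yaw 26.39 tilt 0.09 gap 0.0882 F [ 0.1 -0.4  0. ]
t: 10.4
eef_pos: [0.6043, 0.3277, 0.0228]
tcp_rot: [1.526, 1.571, 0.416]
contact_force: [0.8, 0.3, 1.1]
finger_gap: 0.0553
t 10.4 pos [0.6043 0.3277 0.0228] jaw yaw 26.41 tilt 0.01 gap 0.0553 F [0.8 0.3 1.1]
```

```bash
python3 -m handwheel '[[255,[0,0,3],[0,0,0]],[255,[0,0,3],[0,0,0]],[255,[0,0,3],[0,0,0]],[255,[0,0,2.7],[0,0,0]],[255,[-1.6,-3.9,0],[0,0,-0.07]],[255,[-1.6,-3.9,0],[0,0,-0.07]],[255,[-1.6,-3.9,0],[0,0,-0.07]],[255,[-1.6,-3.9,0],[0,0,-0.07]]]'
python3 -m handwheel '[[255,[-1.6,-3.9,0],[0,0,-0.07]],[255,[-1.6,-3.9,0],[0,0,-0.07]],[255,[-1.6,-3.9,0],[0,0,-0.07]],[255,[-1.6,-3.9,0],[0,0,-0.07]],[255,[-1.6,-3.9,0],[0,0,-0.07]],[255,[-1.6,-3.9,0],[0,0,-0.07]],[255,[-1.6,-3.9,0],[0,0,-0.06]],[255,[0,0,0],[0,0,0]]]'
python3 st.py; python3 look.py b
```

```text
t: 11.4
eef_pos: [0.5395, 0.1705, 0.1397]
tcp_rot: [-1.065, 1.571, -2.457]
contact_force: [-0.5, -0.1, -0.6]
finger_gap: 0.0555
t: 12.4
eef_pos: [0.4276, -0.1031, 0.1398]
tcp_rot: [0.446, 1.571, -1.428]
contact_force: [0.6, 0.5, -0.5]
finger_gap: 0.0557
t 12.4 pos [ 0.4276 -0.1031  0.1398] jaw yaw -17.35 tilt 0.01 gap 0.0557 F [ 0.6  0.5 -0.5]
```

View pics/bs.png

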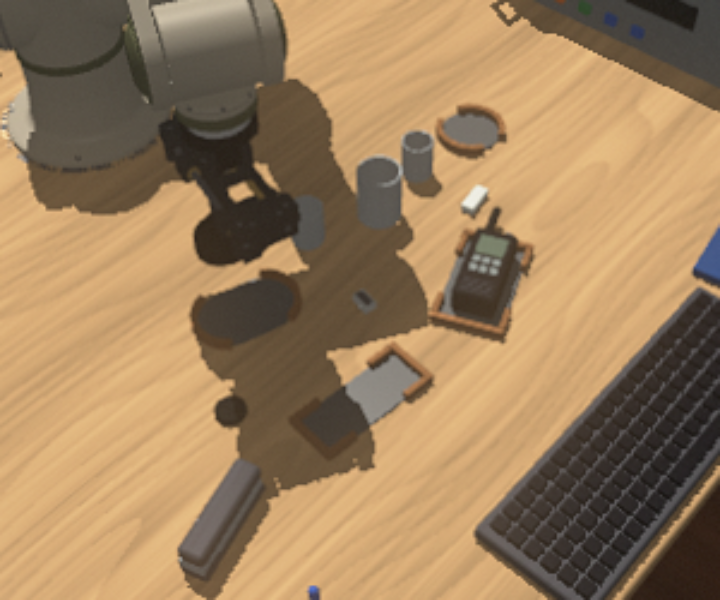

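The mouse is held at (245,225), level. Lowering it into the oval.

```bash
python3 -m handwheel '[[255,[0,0,-2.5],[0,0,0]],[255,[0,0,-2.5],[0,0,0]],[255,[0,0,-2.5],[0,0,0]],[255,[0,0,-1.7],[0,0,0]],[255,[0,0,-1],[0,0,0]],[255,[0,0,-0.7],[0,0,0]],[255,[0,0,-0.4],[0,0,0]],[255,[0,0,0],[0,0,0]]]'
python3 st.py
python3 -m handwheel '[[255,[0,0,-0.1],[0,0,0]],[0,[0,0,0],[0,0,0]],[0,[0,0,0],[0,0,0]],[0,[0,0,0],[0,0,0]],[0,[0,0,0],[0,0,0]],[0,[0,0,2],[0,0,0]],[0,[0,0,3],[0,0,0]],[0,[0,0,3],[0,0,0]]]'
python3 st.py
```

```text
t: 13.5
eef_pos: [0.4283, -0.1013, 0.0268]
tcp_rot: [1.418, 1.571, -0.452]
contact_force: [0.1, -0.3, -1.2]
finger_gap: 0.0555
t 13.5 pos [ 0.4283 -0.1013  0.0268] jaw yaw -17.13 tilt 0.01 gap 0.0555 F [ 0.1 -0.3 -1.2]
t: 14.5
eef_pos: [0.4281, -0.1013, 0.1066]
tcp_rot: [-1.744, 1.57, 2.669]
contact_force: [1.0, -0.3, 0.3]
finger_gap: 0.0881
t 14.5 pos [ 0.4281 -0.1013  0.1066] jaw yaw -17.13 tilt 0.02 gap 0.0881 F [ 1.  -0.3  0.3]
```

```bash
python3 -m handwheel '[[0,[2.32,-2.63,1.3],[0,0,0.0725]],[0,[2.32,-2.63,0],[0,0,0.0725]],[0,[2.32,-2.63,0],[0,0,0.0725]],[0,[2.32,-2.63,0],[0,0,0.0725]],[0,[2.32,-2.63,0],[0,0,0.0725]],[0,[2.32,-2.63,0],[0,0,0.0725]],[0,[2.32,-2.63,0],[0,0,0.0725]],[0,[2.32,-2.63,0],[0,0,0.0725]]]'
python3 st.py; python3 look.py c
```

```text
t: 15.5
eef_pos: [0.6144, -0.3125, 0.1185]
tcp_rot: [-2.505, 1.57, 2.491]
contact_force: [0.3, -0.2, 0.0]
finger_gap: 0.0879
t 15.5 pos [ 0.6144 -0.3125  0.1185] jaw yaw 16.23 tilt 0.02 gap 0.0879 F [ 0.3 -0.2  0. ]
```

View pics/ct.png

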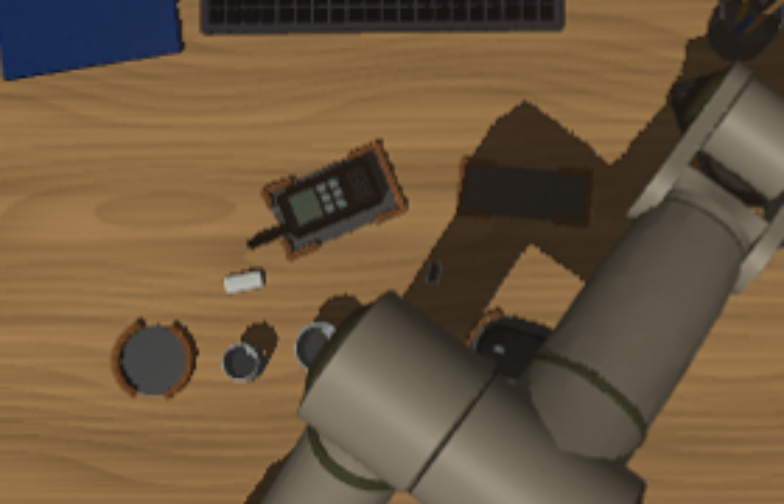

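View pics/cs.png

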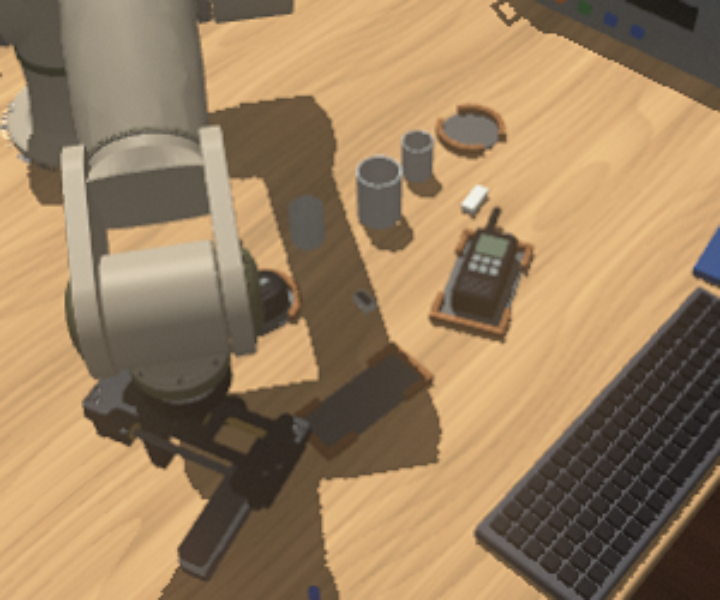

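```bash
python3 -m handwheel '[[0,[0,0,-2.2],[0,0,0]],[0,[0,0,-2.2],[0,0,0]],[0,[0,0,-2],[0,0,0]],[0,[0,0,-1.5],[0,0,0]],[0,[0,0,-0.9],[0,0,0]],[0,[0,0,0],[0,0,0]],[0,[0,0,0],[0,0,0]],[255,[0,0,0],[0,0,0]]]'
python3 -m handwheel '[[255,[0,0,0],[0,0,0]],[255,[0,0,0],[0,0,0]],[255,[0,0,0],[0,0,0]],[255,[0,0,0],[0,0,0]],[255,[0,0,0],[0,0,0]],[255,[0,0,0],[0,0,0]],[255,[0,0,0],[0,0,0]],[255,[0,0,0],[0,0,0]]]'
python3 st.py
```

```text
t: 16.6
eef_pos: [0.6141, -0.3119, 0.0314]
tcp_rot: [0.646, 1.57, -0.644]
contact_force: [-1.0, -0.4, -1.5]
finger_gap: 0.0803
t: 17.6
eef_pos: [0.6138, -0.3117, 0.0307]
tcp_rot: [-2.684, 1.571, 2.31]
contact_force: [-0.9, -0.7, -0.0]
finger_gap: 0.0293
t 17.6 pos [ 0.6138 -0.3117  0.0307] jaw yaw 16.1 tilt 0.0 gap 0.0293 F [-0.9 -0.7 -0. ]
```

```bash
python3 -m handwheel '[[255,[0,0,3],[0,0,0]],[255,[0,0,3],[0,0,0]],[255,[0,3.4,0],[0,0,-0.0643]],[255,[0,3.4,0],[0,0,-0.0643]],[255,[0,3.4,0],[0,0,-0.0643]],[255,[0,3.4,0],[0,0,-0.0643]],[255,[0,3.4,0],[0,0,-0.0643]],[255,[0,3.4,0],[0,0,-0.0643]]]'
python3 st.py
python3 -m handwheel '[[255,[0,0,-1.5],[0,0,0]],[255,[0,0,-1.5],[0,0,0]],[255,[0,0,-1.2],[0,0,0]],[255,[0,0,-0.9],[0,0,0]],[255,[0,0,-0.5],[0,0,0]],[255,[0,0,0],[0,0,0]],[255,[0,0,0],[0,0,0]],[255,[0,0,0],[0,0,0]]]'
python3 st.py
```

```text
t: 18.6
eef_pos: [0.6135, -0.1065, 0.0904]
tcp_rot: [-1.927, 1.57, 2.679]
contact_force: [0.8, -0.1, -2.5]
finger_gap: 0.0291
t 18.6 pos [ 0.6135 -0.1065  0.0904] jaw yaw -6.13 tilt 0.04 gap 0.0291 F [ 0.8 -0.1 -2.5]
t: 19.6
eef_pos: [0.614, -0.1078, 0.0351]
tcp_rot: [1.364, 1.57, -0.311]
contact_force: [-0.1, -0.6, -2.0]
finger_gap: 0.0291
t 19.6 pos [ 0.614  -0.1078  0.0351] jaw yaw -6.0 tilt 0.03 gap 0.0291 F [-0.1 -0.6 -2. ]
```

```bash
python3 -m handwheel '[[255,[0,0,-0.12],[0,0,0]],[255,[0,0,0],[0,0,0]],[0,[0,0,0],[0,0,0]],[0,[0,0,0],[0,0,0]],[0,[0,0,0],[0,0,0]],[0,[0,0,0],[0,0,0]],[0,[0,0,3],[0,0,0]],[0,[0,0,5],[0,0,0]]]'
python3 st.py
```

```text
t: 20.6
eef_pos: [0.613, -0.1075, 0.1131]
tcp_rot: [-1.82, 1.567, 2.788]
contact_force: [1.0, -0.6, -0.5]
finger_gap: 0.0867
t 20.6 pos [ 0.613  -0.1075  0.1131] jaw yaw -6.01 tilt 0.2 gap 0.0867 F [ 1.  -0.6 -0.5]
```

```bash
python3 -m handwheel '[[0,[0,0,3],[0,0,0]],[0,[0,0,2],[0,0,0]],[0,[0,0,0],[0,0,0]],[0,[0,0,0],[0,0,0]],[0,[0,0,0],[0,0,0]],[0,[0,0,0],[0,0,0]],[0,[0,0,0],[0,0,0]],[0,[0,0,0],[0,0,0]]]'
python3 look.py d
python3 - <<'E'
from h import *
for n in("top","scene"):
    f=np.load(n+".npz");P=f["P"];z=P[...,2]
    for zl in(.02,.05,.066):
        m=(np.hypot(P[...,0]-.438,P[...,1]-.116)<.045)&(z>zl)&(z<.085)
        print(n,zl,m.sum(),rect(P[m]),[round(float(a),4) for a in cv2.minEnclosingCircle(P[m][:,:2].astype(np.float32))[0]])
E
python3 m.py|grep -v "^\[\["
```

```text
t: 21.6
eef_pos: [0.6138, -0.1077, 0.1634]
tcp_rot: [-1.973, 1.571, 2.635]
contact_force: [-1.4, 0.6, -0.5]
finger_gap: 0.0886
top 0.02 122 (0.4383, 0.1155, 55, 53, -88.9) [0.4382, 0.116]
top 0.05 82 (0.4377, 0.1156, 55, 51, 90.0) [0.4381, 0.116]
top 0.066 67 (0.4377, 0.1156, 55, 51, 90.0) [0.4376, 0.116]
scene 0.02 2 (0.4629, 0.1238, 9, 0, -68.6) [0.4629, 0.1238]
scene 0.05 0 (0.0, 0.0, 0, 0, 0.0) [0.0, 0.0]
scene 0.066 0 (0.0, 0.0, 0, 0, 0.0) [0.0, 0.0]
top [263. 206.] 6099 (0.529, -0.0867, 423, 214, -19.7) mean [ 0.5255 -0.0632  0.003 ]
top [203. 182.] 219 (0.6052, 0.1278, 62, 39, -68.2) mean [0.6049 0.1283 0.003 ]
top [205. 234.] 295 (0.4391, 0.122, 61, 54, 89.7) mean [0.4382 0.1219 0.003 ]
top [144. 238.] 433 (0.4241, 0.315, 73, 71, -0.1) mean [0.4248 0.3147 0.003 ]
top [162. 263.] 494 (0.3544, 0.2453, 156, 47, 89.9) mean [0.3474 0.2557 0.003 ]
scene [266. 122.] 1577 (0.3962, 0.2167, 281, 132, 89.9) mean [0.3799 0.2249 0.003 ]
scene [303. 166.] 224 (0.583, 0.1522, 67, 40, -67.5) mean [0.5829 0.1519 0.003 ]
scene [201. 181.] 212 (0.4056, -0.0868, 73, 42, 76.0) mean [ 0.4048 -0.0848  0.003 ]
scene [253. 223.] 811 (0.6109, -0.0949, 135, 65, 85.0) mean [ 0.6096 -0.0947  0.003 ]
```

View pics/dt.png

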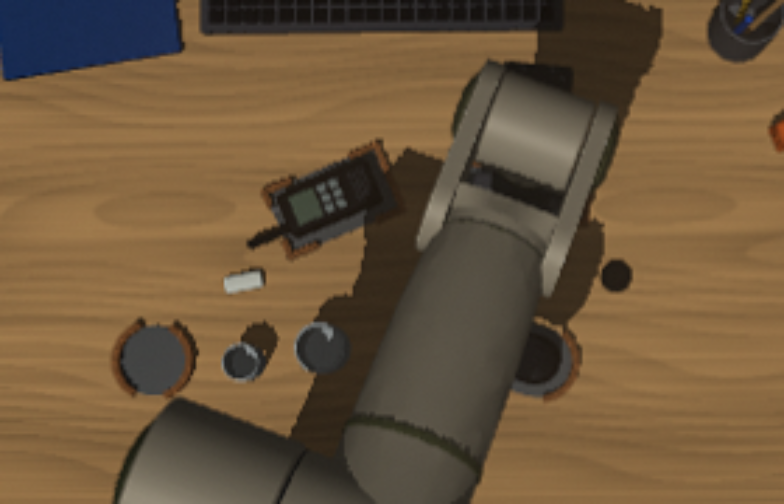

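View pics/ds.png

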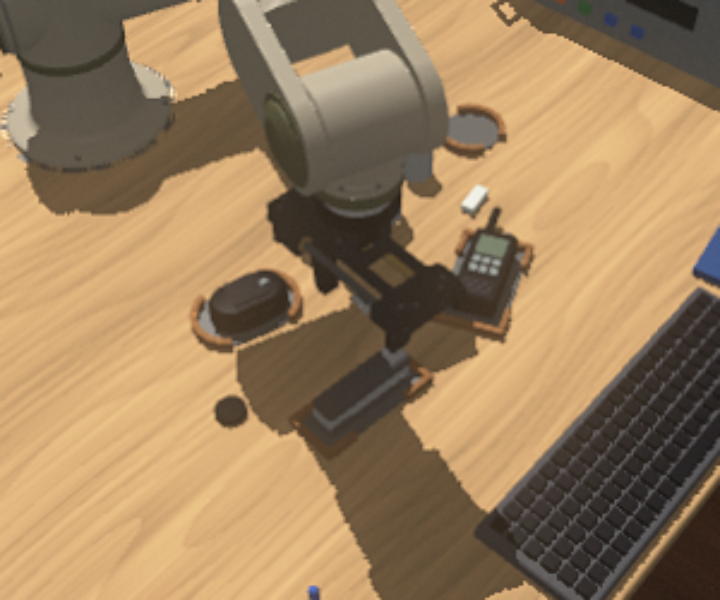

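```bash
python3 -m handwheel '[[0,[-2.51,3.2,0],[0,0,0.01]],[0,[-2.51,3.2,0],[0,0,0.01]],[0,[-2.51,3.2,0],[0,0,0.01]],[0,[-2.51,3.2,0],[0,0,0.01]],[0,[-2.51,3.2,0],[0,0,0.01]],[0,[-2.51,3.2,0],[0,0,0.01]],[0,[-2.51,3.2,0],[0,0,0.01]],[0,[0,0,0],[0,0,0]]]'
python3 st.py
python3 -m handwheel '[[0,[0,0,-2.5],[0,0,0]],[0,[0,0,-2.5],[0,0,0]],[0,[0,0,-2.5],[0,0,0]],[0,[0,0,-2],[0,0,0]],[0,[0,0,-1.1],[0,0,0]],[0,[0,0,-0.4],[0,0,0]],[0,[0,0,0],[0,0,0]],[255,[0,0,0],[0,0,0]]]'
python3 -m handwheel '[[255,[0,0,0],[0,0,0]],[255,[0,0,0],[0,0,0]],[255,[0,0,0],[0,0,0]],[255,[0,0,0],[0,0,0]],[255,[0,0,0],[0,0,0]],[255,[0,0,0],[0,0,0]],[255,[0,0,0],[0,0,0]],[255,[0,0,0],[0,0,0]]]'
python3 st.py
```

```text
t: 22.7
eef_pos: [0.437, 0.1177, 0.1638]
tcp_rot: [2.911, 1.571, 1.309]
contact_force: [0.4, -0.5, 0.5]
finger_gap: 0.0882
t 22.7 pos [0.437  0.1177 0.1638] jaw yaw -1.83 tilt 0.01 gap 0.0882 F [ 0.4 -0.5  0.5]
t: 23.7
eef_pos: [0.4385, 0.1162, 0.0541]
tcp_rot: [1.595, 1.57, -0.01]
contact_force: [0.5, 0.8, -0.1]
finger_gap: 0.0805
t: 24.7
eef_pos: [0.4381, 0.1163, 0.0536]
tcp_rot: [-1.701, 1.571, 2.976]
contact_force: [-1.9, 0.9, 5.3]
finger_gap: 0.0549
t 24.7 pos [0.4381 0.1163 0.0536] jaw yaw -1.99 tilt 0.01 gap 0.0549 F [-1.9  0.9  5.3]
```

```bash
python3 -m handwheel '[[255,[0,0,3],[0,0,0]],[255,[0,0,3],[0,0,0]],[255,[0,0,3],[0,0,0]],[255,[-0.23,3.32,0],[0,0,0]],[255,[-0.23,3.32,0],[0,0,0]],[255,[-0.23,3.32,0],[0,0,0]],[255,[-0.23,3.32,0],[0,0,0]],[255,[-0.23,3.32,0],[0,0,0]]]'
python3 -m handwheel '[[255,[-0.23,3.32,0],[0,0,0]],[255,[0,0,0],[0,0,0]],[255,[0,0,-2.5],[0,0,0]],[255,[0,0,-2.5],[0,0,0]],[255,[0,0,-2],[0,0,0]],[255,[0,0,-1],[0,0,0]],[255,[0,0,-0.5],[0,0,0]],[255,[0,0,0],[0,0,0]]]'
python3 st.py
```

```text
t: 25.7
eef_pos: [0.4263, 0.2833, 0.1431]
tcp_rot: [-1.066, 1.57, -2.671]
contact_force: [0.0, -1.0, -1.0]
finger_gap: 0.0552
t: 26.7
eef_pos: [0.4245, 0.3153, 0.0587]
tcp_rot: [1.853, 1.571, 0.247]
contact_force: [0.4, -0.2, -0.5]
finger_gap: 0.0554
t 26.7 pos [0.4245 0.3153 0.0587] jaw yaw -2.0 tilt 0.02 gap 0.0554 F [ 0.4 -0.2 -0.5]
```

Needs about 2 mm more, then release, rise straight up and move clear.

```bash
python3 -m handwheel '[[255,[0,0,-0.1],[0,0,0]],[255,[0,0,-0.1],[0,0,0]],[255,[0,0,0],[0,0,0]],[0,[0,0,0],[0,0,0]],[0,[0,0,0],[0,0,0]],[0,[0,0,0],[0,0,0]],[0,[0,0,0],[0,0,0]],[0,[0,0,0],[0,0,0]]]'
python3 st.py
python3 -m handwheel '[[0,[0,0,4],[0,0,0]],[0,[0,0,5],[0,0,0]],[0,[0,0,5],[0,0,0]],[0,[0,0,5],[0,0,0]],[0,[-2,2,3],[0,0,0]],[0,[-3,3,0],[0,0,0]],[0,[-3,3,0],[0,0,0]],[0,[-3,3,0],[0,0,0]]]'
python3 -m handwheel '[[0,[-4,4,0],[0,0,0]],[0,[-4,4,0],[0,0,0]],[0,[-3,3,0],[0,0,0]],[0,[-3,3,0],[0,0,0]],[0,[0,0,0],[0,0,0]],[0,[0,0,0],[0,0,0]],[0,[0,0,0],[0,0,0]],[0,[0,0,0],[0,0,0]]]'
python3 st.py; python3 look.py e
cat > chk.py <<'E'
from h import *
H=dict(radio=(.605,.111),stap=(.6137,-.1085),mouse=(.4275,-.103),cup=(.4245,.315))
for n in("top","scene"):
    f=np.load(n+".npz");P=f["P"];z=P[...,2]
    for k,(x,y) in H.items():
        m=((np.hypot(P[...,0]-x,P[...,1]-y)<.115)&(z>.021)&(z<.095)).astype(np.uint8)
        c,l,st,ce=cv2.connectedComponentsWithStats(m)
        for i in range(1,c):
            if st[i,4]>40: q=P[l==i]; print(n,k,st[i,4],rect(q),np.percentile(q[:,2],[50,95]).round(4))
E
python3 chk.py
```

```text
t: 27.7
eef_pos: [0.4243, 0.3155, 0.0565]
tcp_rot: [1.476, 1.571, -0.13]
contact_force: [-0.1, 0.2, -0.3]
finger_gap: 0.0879
t 27.7 pos [0.4243 0.3155 0.0565] jaw yaw -2.0 tilt 0.0 gap 0.0879 F [-0.1  0.2 -0.3]
t: 28.7
eef_pos: [0.3133, 0.4263, 0.2766]
tcp_rot: [2.357, 1.571, 0.751]
contact_force: [-0.1, 0.5, 0.0]
finger_gap: 0.0881
t: 29.7
eef_pos: [0.175, 0.5651, 0.2767]
tcp_rot: [2.487, 1.571, 0.88]
contact_force: [-0.4, -0.3, 0.8]
finger_gap: 0.0882
t 29.7 pos [0.175  0.5651 0.2767] jaw yaw -2.06 tilt 0.01 gap 0.0882 F [-0.4 -0.3  0.8]
top radio 635 (0.5947, 0.1341, 160, 53, -67.8) [0.0364 0.0423]
top stap 368 (0.6123, -0.1084, 114, 31, 84.3) [0.0465 0.0524]
top mouse 459 (0.4304, -0.0999, 94, 56, 73.7) [0.0345 0.0415]
top cup 205 (0.4253, 0.3159, 56, 54, -76.1) [0.0605 0.0801]
top cup 42 (0.4228, 0.2144, 40, 23, 2.0) [0.0475 0.0599]
scene radio 671 (0.5973, 0.1319, 160, 53, -67.6) [0.0391 0.0424]
scene stap 647 (0.6144, -0.1096, 115, 31, 83.8) [0.0479 0.0518]
scene mouse 524 (0.4321, -0.1002, 91, 54, 72.8) [0.0365 0.0406]
scene cup 408 (0.4264, 0.3122, 62, 56, -26.1) [0.0577 0.0785]
scene cup 97 (0.4241, 0.2143, 42, 24, -1.2) [0.0426 0.0557]
```

View pics/et.png

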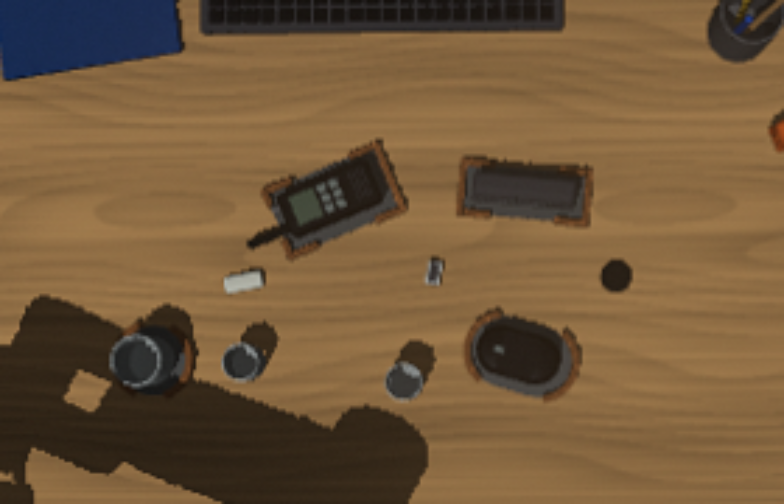

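View pics/es.png

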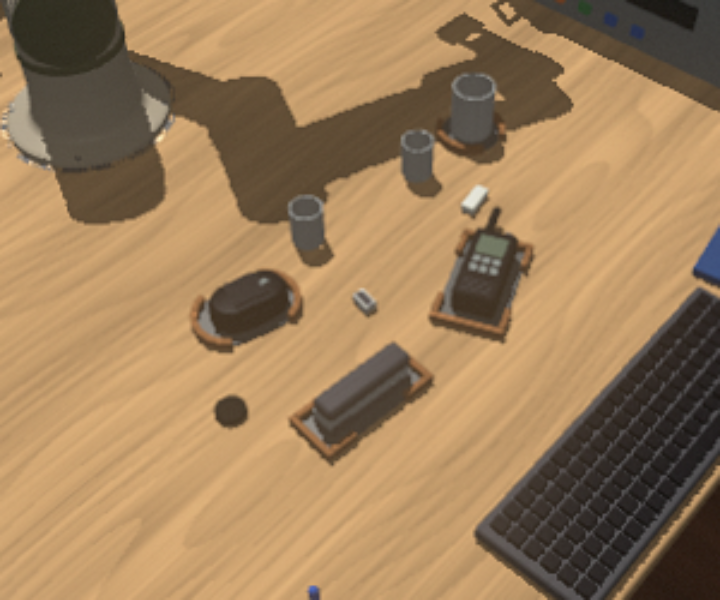

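```bash
python3 -c "
from plant import order
print(order.close_job())"; python3 st.py
```

```text
the job is handed in; nothing more can be done
None
the job is handed in; nothing more can be done
```

The radio, mouse, stapler and largest steel cup are all stowed in their matching holders, and I handed the job in at about 30 s of the 112 s allowed. `close_job()` gives no verdict, so what follows rests on my own last checks.

| Item | Distance from holder centre | Angle off holder axis |
|---|---|---|
| Radio | about 1 mm | under 0.5° |
| Stapler | about 1–2 mm | under 1° |
| Mouse | about 4–5 mm | about 1° |
| Cup | about 1–3 mm | – |

- **Fit:** both views show each item inside its rim. The radio lies on its back with its aerial out through the notch, and the cup stands upright. Top heights fit with all four resting on the pads.
- **Clear of the robot:** the arm and gripper were well away from everything at hand-in.
- **Disagreements:** the two cameras differed by 1–4 mm, which is range noise and calibration. I did not measure tilt as a number. It looks flat in both pictures.
- **Forces:** the few wrist-force readings I took stayed below 6 N. No move was refused, and I saw nothing else disturbed.

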